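# Pack the spare lamp and bolt the trailer crate shut

## Task

Pack the spare amber lamp into the plywood crate for the trailer, then swing the lid fully shut and shoot both barrel bolts fully home through their keepers on the lid. A bolt left sticking out over the opening stops the lid, so draw it back before you shut it. Leave the other things on the table where they are.

Things in the scene. Friction and masses are not known exactly. Their poses are not given: they have to be found in the camera images.
- crate: plywood crate fixed to the table, 220 mm along its x, 236 along its y, top at 65. Origin: centre of its underside; z up, x roughly away from the robot, y to the left. Inside: x -98..+98, y -106..+106 mm, floor at z 12, 41 mm of height under the shut lid. A fixed deck (top at z 65) covers its left part, y +33..+118, and carries two bolts, at crate x -60 (near) and +60 (far); the lid covers the rest
- crate_in (a point): point on the crate's inner floor below the middle of the opening (crate x 0, y -37, z 12 mm)
- lid (a joint): angle of the 12 mm plywood lid: 0 shut, grows as it opens (1.57 upright, stop at 1.75). Hinge line: along the crate's x at crate y -115, z 65 mm, in the plane of the lid's outer (top) face. 220 mm wide, 146 mm from hinge to free edge. Stiff friction hinge (0.3 N m; lid 0.28 kg), stays where left: shut it by pushing its outer face over to the left and down, 1 to 5 N
- lid_edge (a point): middle of the lid's free edge, on its outer face, 146 mm from the hinge line; with the lid shut at crate x 0, y +31, z 65 mm
- near_bolt (a joint): travel (m) of the near barrel bolt: 0 drawn back, 0.034 fully home (end stops). 13 mm round steel rod sliding along the crate's -y (to the right) in two straps on the deck, axis 11 mm above it; friction about 3 N, stays where left. Its tip clears the lid's edge only below 0.006; farther out it stops the lid about 10 degrees open. With the lid shut it enters the keeper at about 0.016
- far_bolt (a joint): travel of the far barrel bolt, the same as near_bolt, 120 mm farther along the crate's x
- near_knob (a point): middle of the near bolt's upright round steel knob, 42 mm above the deck (crate z 107 mm): 16 mm thick, from 24 to 54 mm above the deck, standing on the rod; it moves with the bolt along crate y from +87 (drawn back) to +53 mm (home). The guide straps before and behind it are 20.5 mm high
- far_knob (a point): the same point of the far bolt's knob
- near_keeper (a point): centre of the near bolt's keeper, a steel staple on the lid's outer face 15 mm from its free edge, 12 mm long, bore 17 mm wide and about 20 mm high, 23.5 mm high overall
- far_keeper (a point): centre of the far bolt's keeper
- lamp: amber side-marker lamp on a black base, lying on the table left of the crate: 32 mm along its own x (grip across x), 75 mm along its y, 27 mm high, about 0.07 kg. Origin: centre of its underside
- tape_roll: roll of black tape, 55 mm across, 19 mm high, that already lies somewhere on the crate's floor; may be nudged. Origin: centre of its underside
- tester_box: blue carton 65 (its x) x 130 (its y) x 105 mm high, standing close to the left of the crate at the rear, beside the far bolt, not to be moved. Origin: centre of its underside
- spray_bottle: spray bottle 58 (its x) x 124 (its y) x 278 mm high, standing in the shallow black tray right of the crate, not to be moved. Origin: centre of its underside
- screwdriver: short screwdriver lying in the front of the black tray right of the crate, 149 mm along its y, 25 mm high, not to be moved. Origin: centre of its underside

How it is judged:
On the way, in this order (a step that is already met when the one before it is completed fails the run):
1. the lamp is in the crate, let go (x of lamp in the frame of crate between -0.098 and 0.098 m and y of lamp in the frame of crate between -0.106 and 0.106 m and height (world z) of lamp below 0.045 m and contact force between the fingers and lamp below 0.1 N), for 0.2 s.
2. the lid is shut (value of joint lid below 0.03 rad), for 0.2 s.
3. both bolts are home (value of joint each of near_bolt, far_bolt above 0.029 m), for 0.2 s.
At the end, for the whole second after the job is handed in: the lamp is at rest inside the crate, the lid is shut to within 0.03 rad, and both bolts are home in their keepers (travel over 29 of 34 mm) (all of step 3 and x of lamp in the frame of crate between -0.098 and 0.098 m and y of lamp in the frame of crate between -0.106 and 0.106 m and height (world z) of lamp below 0.045 m and linear speed of lamp below 0.02 m/s and value of joint lid below 0.03 rad); the robot touches nothing.
It fails at once if the blue carton is moved more than 30 mm or tipped (distance of tester_box from where it was at the start of the episode above 0.03 m or angle between tester_box's own z axis and vertical above 0.4 rad).
It fails at once if the spray bottle is moved more than 30 mm or tipped (distance of spray_bottle from where it was at the start of the episode above 0.03 m or angle between spray_bottle's own z axis and vertical above 0.4 rad).
It fails at once if the screwdriver is moved more than 30 mm (distance of screwdriver from where it was at the start of the episode above 0.03 m).
It also fails if it takes over 66 s, if anything falls off the work surface, if the arm or the gripper's body presses on something with over 40 N, if the wrist force passes 120 N, or if a joint passes its speed limit or range.

## Robot

A 6-joint arm with a two-finger parallel gripper is mounted at the origin on a cart in front of the work surface, level with it; the furniture and walls round the work are solid. World frame = base frame: x ahead of the robot, y to its left, z up, the work surface at z = 0. Lengths are in m, angles in rad, forces in N, time in s.
With the tool pointing down it reaches from about 0.375 to 0.9 m from the base axis. Payload 3.1 kg.
Tool frame: the origin (TCP) lies at the very end of the fingers, on their centre line; the grasp point (between the pads) lies 19 mm behind it; z points along the fingers, y is the line along which they close (so a half turn about z gives the same grasp; the last joint's range is limited). The gripper opens to 87 mm and grips with 3 to 60 N. Pads are 19 mm wide; open, the fingers measure 117 mm over their backs; the gripper's body (75 mm by 190 mm) begins 51 mm behind the grasp point.
Start: joints at [1.002, 0.527, 1.433, -0, 1.181, -0.178], TCP at [0.238, 0.578, 0.223] pointing down, gripper open.
Joint ranges: [-3.08, 3.08], [-0.75, 2.2], [0.22, 2.44], [-1.43, 4.57], [0, 2.65], [-2.85, 2.85]. Speed limits (rad/s): [2.79, 2.79, 3.14, 3.14, 3.14, 3.14].

## Interface

Orientations are given as a unit quaternion [w, x, y, z].
In Python, from rig import ctrl, claw, solver, get_image, status gives the robot as it stands. Calls block until the motion is done:
- ctrl.move_to(position, orientation): joint-space move of the TCP to a pose.
- ctrl.movel(position, rotation=None, feed=0.15, contact_N=None): straight line of the TCP; rotation=None keeps the orientation; feed is the mean speed in m/s. With contact_N (N) it stops when the force on the tool has changed by that much, and returns True; else False.
- ctrl.goto_joints(angles): joint-space move.
- claw.move_gripper(opening): finger opening in m; the grip force is fixed at half the most; returns when the fingers have stopped.
- ctrl.sleep(seconds).
- solver.ik(position, orientation): joint angles nearest the present ones, or None.
- get_image(name): name is "scene" or "top"; returns a dict with "img" (400x640x3 uint8, blue, green, red), "fx", "fy", "cx", "cy" (pixels), "world_from_camera" (4x4, takes a point from camera to world coordinates). Camera axes: x right, y up, looking along -z (the intrinsics and any distortion apply to the point x, -y, -z); pixel columns grow to the right and rows downward; lengths in m; the calibration is good to about 2 mm. A picture is of the moment at which its call begins. There is no depth.
A pose or a line that the arm cannot do raises ctrl.Unreachable and nothing moves.
- ctrl.job_done(): hands the job in; it is judged then, once.
Readings, each from a call of its own:
- status.get_t(): time.
- status.get_joints(): joint angles.
- status.get_joint_vel(): joint speeds.
- status.get_joint_torque(): joint torques, N m.
- status.get_eef_pos(): TCP position.
- status.get_tcp_rot(): TCP orientation.
- status.get_contact_force(): force on the tool from outside, world axes, zero at the start.
- status.get_torque(): the same for the moment, N m.
- status.get_width(): finger opening in m.
- status.get_finger_force(): force on a finger pad.
Only numpy, scipy, OpenCV 4.12 (cv2) and the standard library are available. Lean on these libraries where they do the work, as an engineer would, in place of code of your own. Each camera call takes 0.05 s, during which the arm holds its last target. There are 200 camera calls.

## Working session

There is one attempt and no reset: what is moved stays moved. The work goes in short steps, each a Python script; the robot and the scene stay as the last script left them, time stands still between calls to the robot, and variables do not carry over. Pictures are saved under pics/ and viewed, at most 10 in all, crops included, and the job is handed in when it is done.

```bash
mkdir -p pics; ls; python3 - <<'E'
from rig import ctrl, claw, solver, get_image, status
import cv2
for n in("scene","top"):
    d=get_image(n); cv2.imwrite(f"pics/{n}0.png",d["img"]); print(n,d["fx"],d["fy"],d["cx"],d["cy"],d["world_from_camera"],[k for k in d])
print(status.get_t(),status.get_tcp_rot())
E
```

```text
pics
scene 463.96053579763344 463.96053579763344 319.6351334299672 200.89703035780985 [[ 0.5942386   0.47252215 -0.65084814 -0.21096609]
 [-0.80426963  0.34352086 -0.48491626 -0.55146557]
 [-0.00555376  0.81161335  0.58416857  0.77163593]
 [ 0.          0.          0.          1.        ]] ['img', 'fx', 'fy', 'cx', 'cy', 'world_from_camera']
top 397.9302626401121 397.9302626401121 318.19661670398585 205.90863659315025 [[ 2.44010438e-02  9.76344203e-01 -2.14840842e-01  3.27332307e-01]
 [-9.99702236e-01  2.38674150e-02 -5.07801848e-03  1.80249089e-02]
 [ 1.69801633e-04  2.14900779e-01  9.76635872e-01  1.20921355e+00]
 [ 0.00000000e+00  0.00000000e+00  0.00000000e+00  1.00000000e+00]] ['img', 'fx', 'fy', 'cx', 'cy', 'world_from_camera']
0.1 [-3.69821993e-04  1.94165526e-01  9.80968287e-01 -9.12316172e-04]
```

View pics/scene0.png

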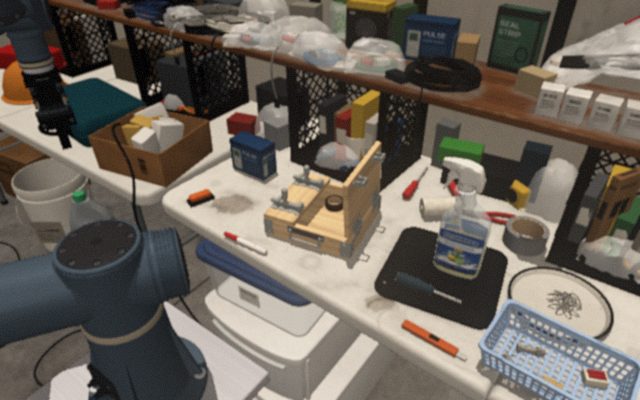

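View pics/top0.png

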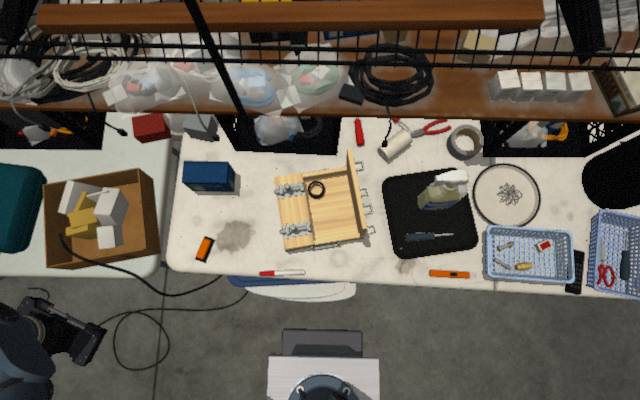

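The top view shows the crate at about (320,208), the lamp at (205,249), the carton at (209,177) and the bottle in its tray at (440,195). I'll zoom in to get corners.

```bash
python3 - <<'E'
import cv2,numpy as np
a=cv2.imread("pics/top0.png")[140:270,170:390]; b=cv2.imread("pics/scene0.png")[130:270,180:400]
cv2.imwrite("pics/ztop.png",cv2.resize(a,None,fx=3.6,fy=3.6,interpolation=cv2.INTER_CUBIC))
cv2.imwrite("pics/zscene.png",cv2.resize(b,None,fx=3.6,fy=3.6,interpolation=cv2.INTER_CUBIC))
E
```

```text
(no output)
```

View pics/ztop.png

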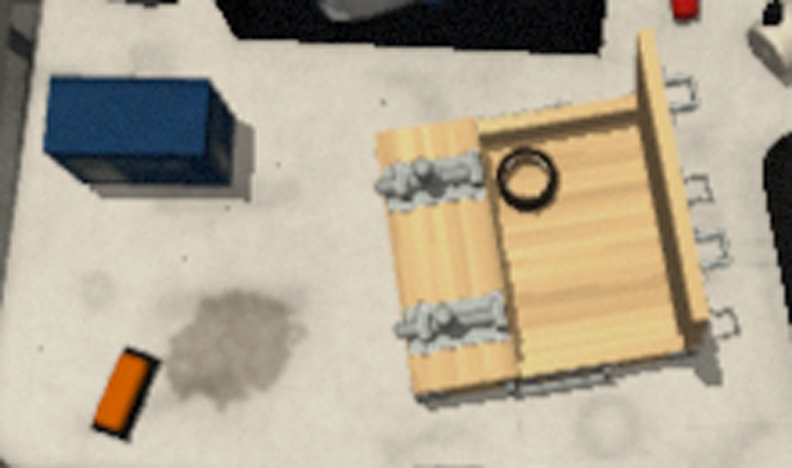

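View pics/zscene.png

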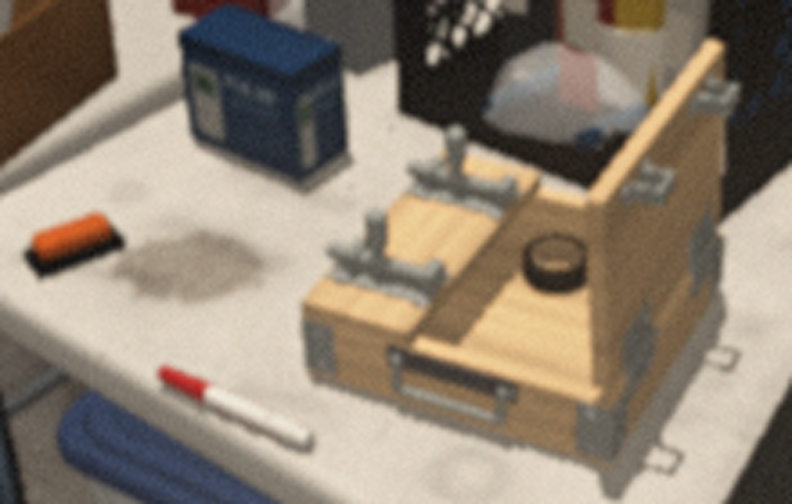

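The zooms show the crate yawed a few degrees, the lid upright, and the tape at the far left of the opening. Far knob top is at zoom (427,165) and near knob top at (445,312), and the lamp is at (127,393). Next I fit the poses using both views.

```bash
cat > fit.py <<'E'
import numpy as np
from scipy.optimize import least_squares
from rig import get_image
D={n:get_image(n) for n in("scene","top")}
def proj(n,P):
    d=D[n]; p=np.linalg.inv(d["world_from_camera"])@np.r_[P,1]
    return np.array([d["cx"]-d["fx"]*p[0]/p[2], d["cy"]+d["fy"]*p[1]/p[2]])
off={"top":(170,140),"scene":(180,130)}
def px(n,u,v): return np.array([off[n][0]+(u+.5)/3.6-.5, off[n][1]+(v+.5)/3.6-.5])
def W(q,P): c,s=np.cos(q[2]),np.sin(q[2]); return np.array([q[0]+c*P[0]-s*P[1],q[1]+s*P[0]+c*P[1],P[2]])
def fit(obs,q0,model):
    f=lambda q:np.concatenate([proj(n,model(q,P))-px(n,*uv) for n,P,uv in obs])
    r=least_squares(f,q0,loss="soft_l1"); return r.x,f(r.x).reshape(-1,2).round(1)
E
python3 - <<'E'
from fit import *
np.set_printoptions(precision=4,suppress=True)
L=lambda x,r,th:np.array([x,-.115+r*np.cos(th),.065+r*np.sin(th)])
def m(q,P):
    if P[0]=="c": return W(q,P[1])
    if P[0]=="n": return W(q,(-.06,.087-q[3],.119))
    if P[0]=="f": return W(q,(.06,.087-q[4],.119))
    if P[0]=="l": return W(q,L(P[1],.146,q[5]))
c=lambda *a:("c",np.array(a)/1e3)
obs=[("top",c(-110,118,65),(416,393)),("top",c(110,118,65),(378,131)),("top",c(-110,33,65),(519,376)),("top",c(110,33,65),(477,120)),
("scene",c(-110,118,65),(304,302)),("scene",c(-110,33,65),(413,335)),("scene",c(-110,118,0),(313,378)),
("top",("n",),(445,312)),("top",("f",),(425,163)),("scene",("n",),(376,216)),("scene",("f",),(456,129)),
("scene",("l",.11),(722,44)),("scene",("l",-.11),(600,200)),("top",("l",.11),(652,30)),("top",("l",-.11),(708,322))]
q,r=fit(obs,[.55,0,0.1,0,0,1.6],m); print(q,r.tolist())
# lamp : orange top corners z~.027, base corners z 0
lm=lambda q,P:W(q,P)
s=.016;l=.0375
obs=[("top",(s,l,.004),(130,347)),("top",(s,-l,.004),(160,360)),("top",(-s,-l,.004),(128,440)),("top",(-s,l,.004),(93,428))]
obs=[("top",np.array([-s,l,.004]),(93,428)),("top",np.array([s,l,.004]),(130,347)),("top",np.array([s,-l,.004]),(160,360)),("top",np.array([-s,-l,.004]),(128,440))]
# long side runs (93,428)->(130,347): assign local y along it
obs=[("top",np.array([-s,l,.004]),(130,347)),("top",np.array([s,l,.004]),(160,360)),("top",np.array([s,-l,.004]),(128,440)),("top",np.array([-s,-l,.004]),(93,428))]
print("lamp",*fit(obs,[.5,.4,-1.9],lm))
# carton top, bottle-ish
h=.105
obs=[("top",np.array([.0325,.065,h]),(50,77)),("top",np.array([.0325,-.065,h]),(210,77)),("scene",np.array([-.0325,.065,h]),(183,42)),("scene",np.array([-.0325,-.065,h]),(303,76)),("scene",np.array([.0325,-.065,h]),(343,42))]
print("box",*fit(obs,[.7,.3,0],lm))
def ray(n,u,v,z):
    d=D[n];M=d["world_from_camera"];r=M[:3,:3]@[(u-d["cx"])/d["fx"],-(v-d["cy"])/d["fy"],-1];t=M[:3,3];return t+r*(z-t[2])/r[2]
uv=px("top",527,179);print("tape",ray("top",*uv,.03)); print("tray left",ray("top",384,190,0),ray("top",391,258,0),"bottle",ray("scene",459,272,0),ray("scene",437,268,0),ray("scene",482,275,0))
E
```

```text
[0.5805 0.0202 0.1888 0.0027 0.0041 1.4773] [[0.1, 0.1], [-0.1, 0.3], [0.6, -0.0], [0.5, -1.1], [0.0, 0.1], [-0.4, -0.1], [-0.6, -1.1], [-0.1, 0.7], [-0.5, 0.7], [0.4, -0.7], [0.4, 0.8], [0.2, 0.2], [-0.2, 1.2], [-0.3, -0.3], [-0.1, -0.6]]
lamp [ 0.4507  0.3632 -1.9011] [[-0.4 -0.4]
 [ 0.9 -0.4]
 [-0.2  0.6]
 [-0.2  0.2]]
box [0.6641 0.3511 0.0647] [[ 0.3  0.7]
 [ 0.6 -1. ]
 [-1.6 -2.2]
 [-1.1 -0.2]
 [ 1.3  0.1]]
tape [0.6384 0.0321 0.03  ]
tray left [ 0.6495 -0.1809  0.    ] [ 0.4374 -0.1997  0.    ] bottle [ 0.6114 -0.3443  0.    ] [ 0.5935 -0.297  -0.    ] [ 0.6335 -0.3913  0.    ]
```

```bash
cat > h.py <<'E'
import numpy as np
from scipy.spatial.transform import Rotation as R
from rig import ctrl, claw, solver, get_image, status
C=np.array([.5805,.0202]); YAW=.1888
def cw(x,y,z):
    c,s=np.cos(YAW),np.sin(YAW); return np.array([C[0]+c*x-s*y,C[1]+s*x+c*y,z])
def down(a,p):
    "tool down, tool y along world angle a (or opposite): the one with the smaller wrist turn at p"
    out=[]
    for k in (a,a+np.pi):
        y=np.array([np.cos(k),np.sin(k),0]);z=np.array([0,0,-1.])
        q=np.roll(R.from_matrix(np.c_[np.cross(y,z),y,z]).as_quat(),1); j=solver.ik(p,q)
        if j is not None: out.append((abs(j[5]),k,q))
    return min(out,key=lambda t:t[0])[2]
def st(m): print(m,round(status.get_t(),2),status.get_eef_pos().round(4) if hasattr(status.get_eef_pos(),'round') else status.get_eef_pos(),np.round(status.get_contact_force(),1),round(status.get_width(),4))
E
python3 - <<'E'
from h import *
lp=np.array([.4507,.3632]); a=-1.9011
p=np.r_[lp,.10]; q=down(a,p); ctrl.move_to(p,q); st("above")
ctrl.movel(np.r_[lp,.006],feed=.15); claw.move_gripper(.01); st("grip")
ctrl.movel(np.r_[lp,.2],feed=.25); st("up")
p=cw(-.035,-.04,.2); q=down(YAW,p); print(q,solver.ik(p,q)); ctrl.move_to(p,q); st("over")
import cv2
A=get_image("top")["img"][130:280,220:400]; B=get_image("scene")["img"][100:250,240:420]
cv2.imwrite("pics/over.png",cv2.resize(np.hstack([A,B]),None,fx=2.2,fy=2.2))
E
```

```text
above 1.43 [0.4506 0.3642 0.1005] [-0.1 -0.  -0.4] 0.0868
grip 3.16 [0.4508 0.3633 0.006 ] [ 0.3  0.8 -0.2] 0.0318
up 4.08 [0.4496 0.3626 0.1988] [-0.6  0.3 -0.3] 0.0313
[0.         0.63730669 0.77061026 0.        ] [-2.47955953e-01  4.60972766e-01  1.63590343e+00 -4.44089210e-16
  1.04471646e+00 -4.36755953e-01]
over 5.58 [ 0.5534 -0.0246  0.1997] [-0.2 -0.  -1.5] 0.0314
```

View pics/over.png

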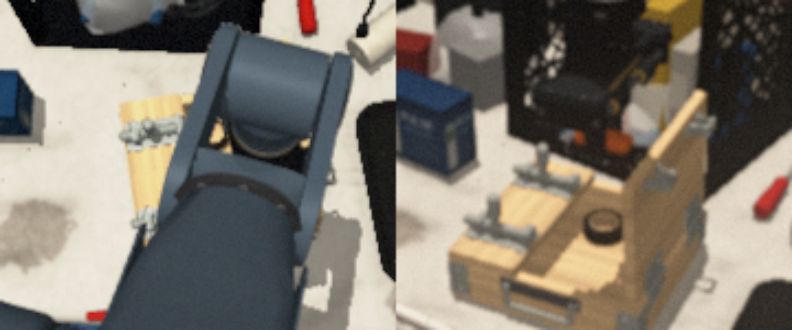

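The lamp is held over the opening: orange at (605,138) in the picture, clear of the lid and knobs. I'll lower it under a force guard, release, then draw both bolts back.

```bash
python3 - <<'E'
from h import *
print(ctrl.movel(cw(-.035,-.04,.0195),feed=.12,contact_N=6)); st("low")
claw.move_gripper(.05); ctrl.sleep(.2); st("rel")
ctrl.movel(cw(-.035,-.04,.16),feed=.2)
claw.move_gripper(0); st("closed")
Z=.094
for x in(-.06,.06):
    p=cw(x,.060,.135); ctrl.move_to(p,down(YAW,p))
    print(ctrl.movel(cw(x,.060,Z),feed=.1,contact_N=6)); st("beside")
    print(ctrl.movel(cw(x,.0725,Z),feed=.02,contact_N=12)); st("drawn")
    ctrl.movel(cw(x,.060,Z),feed=.1); ctrl.movel(cw(x,.060,.135),feed=.15)
E
```

```text
False
low 7.33 [ 0.5542 -0.0258  0.0202] [ 0.1  0.3 -0.2] 0.0316
rel 8.19 [ 0.5536 -0.0256  0.0195] [ 0.3 -0.2 -0. ] 0.0499
closed 10.1 [ 0.5536 -0.0256  0.16  ] [-0.3  0.  -0.3] 0.0007
False
beside 11.16 [0.511  0.0672 0.094 ] [-0.4  0.2  0.5] 0.0007
False
drawn 11.93 [0.5082 0.0802 0.0941] [ 1.1 -1.2  1.2] 0.0004
False
beside 13.74 [0.6278 0.0903 0.0939] [ 0.1 -0.4 -0.2] 0.0003
False
drawn 14.52 [0.6262 0.1027 0.0942] [ 0.2 -0.9  1.8] 0.0007
```

```bash
python3 - <<'E'
from h import *
import cv2
ctrl.movel(cw(.06,.060,.2)); p=cw(-.1,-.0,.3)
p=np.array([.42,.2,.3]);ctrl.move_to(p,down(YAW,p))
A=get_image("top")["img"][145:260,250:390]; B=get_image("scene")["img"][130:245,240:380]
cv2.imwrite("pics/drawn.png",cv2.resize(np.hstack([A,B]),None,fx=2.8,fy=2.8,interpolation=cv2.INTER_CUBIC)); st("")
E
```

```text
16.9 [0.4214 0.1995 0.2993] [0.1 0.5 0.3] 0.0006
```

View pics/drawn.png

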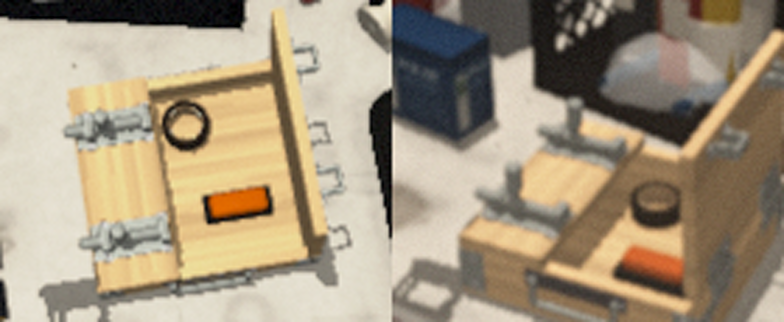

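The lamp lies flat in the crate at (237,203), clear of the tape. Both knobs have moved back by about 3 mm and the rod tips no longer overhang. Now the lid.

```bash
python3 - <<'E'
from h import *
p=cw(0,-.0,.34); ctrl.move_to(p,down(YAW,p))
ctrl.movel(cw(0,-.165,.33),feed=.3); ctrl.movel(cw(0,-.165,.18),feed=.25); st("right of lid")
r=.115; hw=.009
T=lambda th:cw(0,-.115+r*np.cos(th)-hw,.065+r*np.sin(th))
for th in np.r_[np.linspace(1.4,.1,8),0,-.02,-.04]:
    c=ctrl.movel(T(th),feed=.08,contact_N=20 if th>.05 else 14); st(f"{th:.2f} {c}")
    if c: break
E
```

```text
right of lid 19.32 [ 0.6125 -0.141   0.1814] [-0.1 -0.4 -0.2] 0.0005
1.40 False 20.23 [ 0.6002 -0.0821  0.1783] [-0.6 -0.6  0.7] 0.0003
1.21 False 20.64 [ 0.5957 -0.0611  0.1724] [ 0.5 -0.1  0.2] 0.0003
1.03 False 21.06 [ 0.592  -0.0423  0.163 ] [-0.6  0.2  0.5] -0.0
0.84 False 21.48 [ 0.5887 -0.0256  0.1502] [0.2 0.2 0.7] 0.0005
0.66 False 21.89 [ 0.586  -0.0115  0.1345] [ 0.  -0.3 -0.4] 0.0003
0.47 False 22.31 [ 5.838e-01 -5.000e-04  1.164e-01] [-0.4 -0.6  0.4] 0.0006
0.29 False 22.73 [0.5826 0.007  0.0968] [ 0.3 -1.2 -0.6] 0.0005
0.10 False 23.14 [0.5818 0.0109 0.0759] [ 0.3 -0.9 -0.6] 0.0006
0.00 True 23.38 [0.5833 0.0112 0.0654] [-0.3 -0.4  6.2] 0.0
```

```bash
python3 - <<'E'
from h import *
print(ctrl.movel(cw(0,-.009,.062),feed=.03,contact_N=15)); st("press")
ctrl.movel(cw(0,-.009,.15),feed=.25)
for x in(-.06,.06):
    p=cw(x,.114,.15); ctrl.move_to(p,down(YAW,p))
    print(ctrl.movel(cw(x,.114,.094),feed=.12,contact_N=8))
    print(ctrl.movel(cw(x,.063,.094),feed=.04,contact_N=20)); st("home?")
    print(((np.array(status.get_eef_pos())[:2]-C)@[-np.sin(YAW),np.cos(YAW)]).round(4))
    e=cw(x,.114,.15); ctrl.movel(cw(x,.090,.094),feed=.1); ctrl.movel(cw(x,.09,.15),feed=.2)
import cv2
p=np.array([.42,.25,.3]);ctrl.move_to(p,down(YAW,p)); st("")
A=get_image("top")["img"][145:260,250:390]; B=get_image("scene")["img"][130:245,240:380]
cv2.imwrite("pics/home.png",cv2.resize(np.hstack([A,B]),None,fx=2.8,fy=2.8,interpolation=cv2.INTER_CUBIC))
E
```

```text
False
press 23.63 [0.5834 0.0112 0.0652] [-2.8  0.7 19.5] 0.0005
False
True
home? 26.33 [0.508  0.0823 0.0942] [-0.3  2.9  3.4] 0.0003
0.0746
False
True
home? 29.24 [0.6257 0.1053 0.0942] [0.3 2.8 2.8] 0.0003
0.0751
 31.07 [0.4208 0.2496 0.2992] [ 0.5 -0.4  0.4] 0.0001
```

View pics/home.png

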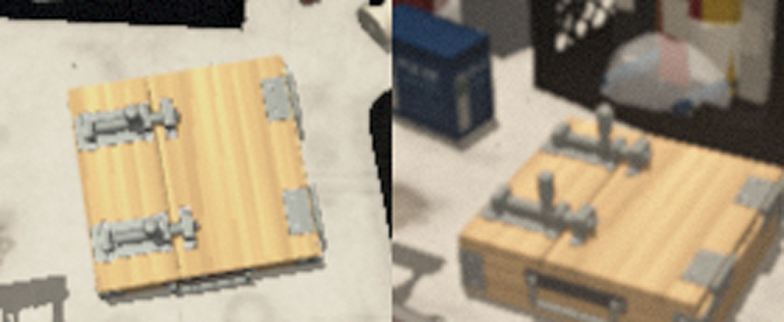

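Lid looks shut, with both rods through the keepers; near knob top at (545,173), far at (605,105). Both bolts stopped at the same position, so I'll push each again harder to confirm the end stop.

```bash
python3 - <<'E'
from h import *
from fit import proj
for n,(x,uv0,uv1) in {"near":(-.06,(283.2,190),(294.6,191.8)),"far":(.06,(305,165),(316.1,167.5))}.items():
    print(n,[(t,proj("scene",cw(x,.087-t,.119)).round(1).tolist()) for t in(0,.029,.034)],uv0,uv1)
for x in(-.06,.06):
    p=cw(x,.095,.15); ctrl.move_to(p,down(YAW,p))
    ctrl.movel(cw(x,.095,.094),feed=.15,contact_N=8)
    print(ctrl.movel(cw(x,.064,.094),feed=.03,contact_N=35)); st("home?")
    print(((np.array(status.get_eef_pos())[:2]-C)@[-np.sin(YAW),np.cos(YAW)]).round(4))
    ctrl.movel(cw(x,.095,.094),feed=.1); ctrl.movel(cw(x,.095,.15),feed=.2)
p=np.array([.42,.25,.3]);ctrl.move_to(p,down(YAW,p)); st("")
E
```

```text
near [(0, [283.6, 188.7]), (0.029, [293.8, 191.5]), (0.034, [295.6, 192.0])] (283.2, 190) (294.6, 191.8)
far [(0, [305.4, 165.9]), (0.029, [315.1, 168.4]), (0.034, [316.8, 168.8])] (305, 165) (316.1, 167.5)
True
home? 33.59 [0.5076 0.0823 0.0942] [0.9 6.4 2.4] 0.0003
0.0747
False
home? 36.64 [0.6255 0.1044 0.0944] [-2.1 26.2  2.9] 0.0009
0.0742
 38.62 [0.4208 0.2496 0.2992] [-0.3 -0.7 -0. ] 0.0004
```

Both bolts are hard against their stops at the same position under more than 25 N. Their travel in the image is about 32–33 mm, so I'm handing in.

```bash
python3 -c "
from rig import ctrl
print(ctrl.job_done())"
```

```text
the job is handed in; nothing more can be done
None
```

I packed the lamp in the crate, shut the lid, shot both bolts home against their stops, and handed the job in at about 39 s of robot time; no verdict came back.

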